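# Unlock the steel desk box and hold its key turned

## Task

Unlock the grey steel box on the desk: draw the key with the rectangular head out of the wooden stand, push its blade straight down into the brass lock on top of the box until the head sits fully home on the lock face, working it with small wiggles past the sticky wafers, and only then turn it a quarter turn clockwise (seen from above) to its stop. The lock springs back when let go, so your program finishes while still gripping the key, holding it fully in and turned. Leave the round-headed key in the stand, and leave everything else on the desk where it is.

Things in the scene. Friction and masses are not known exactly. Their poses are not given: they have to be found in the camera images.
- key: Key to use: black rectangular head 28 wide (x) x 9 thick (y) x 36 tall (z) on a steel blade 12 x 3.2 x 32 long, last 11 mm tapered to a rounded V. Origin at blade tip, z up to the head; shoulder (head's flat underside) at z 32, top at 68. About 35 g. Stands blade-down, a bit loose, in a stand slot, shoulder on the stand's top (tip 10 mm above the desk); draw straight up. Works either way round.
- other_key: Look-alike to leave in the stand's other slot, 80 mm away: same blade, black plastic head, but the head is a round disc 30 across and 9 thick on a 16 mm shoulder. Origin at the blade's tip, z up, 68 long. Which slot holds which key varies.
- stand: Fixed block of light wood, 60 (x) x 140 (y) x 42 high, origin at the centre of its underside. Two slots 36 deep in its top at y = +40 and -40 mm, each 13.6 long along the stand's y and 4.8 along its x: the blades' widths lie along the stand's y, and fingers close on a head along the stand's x.
- lockbox: Fixed grey steel box 200 (x) x 150 (y) x 65 high, origin at the centre of its underside. The vertical lock axis is on its top, 40 mm from the origin towards -x, on its middle line. Along +x on the lid, 50 to 128 mm from the lock axis, lies a steel bolt in guides up to 15 mm above the lid; turning the lock draws it back 14 mm.
- keyway (a point): Centre of the keyway mouth on the face of the round brass plug (30 across, face 67 above the desk). z up, x along the slot's long side; turns with the plug. Slot 13.4 x 4.4 x 36 deep, mouth bevelled 45 degrees, 3 mm wide all round. Key home: shoulder on the face, tip 32 below. Two sticky sprung wafers at 9 and 17 below the face resist the blade: up to about 12 N of push; rocking about z helps.
- plug (a joint): Plug's turn, rad: 0 at rest (start), grows clockwise seen from above, stop at 1.5. Blocked until the blade has shoved both wafers aside. A spring turns it back: 0.02 N m at rest to 0.13 at the stop, plus slight friction. The blade has about 0.2 rad play in the slot: turn the fingers about 1.7 rad to reach the stop.
- phone: Bystander: black phone 150 x 74 x 9 lying between stand and box; origin under its centre.
- glass: Bystander: drinking glass, 68 across, 85 high; origin under its centre.
- carafe: Bystander: clear carafe with a cork, 82 across, 235 high; origin under its centre.
- notebook: Bystander: notebook 95 x 145 x 14; origin under its centre.
- pen: Bystander: black pen 130 long, 11 thick, lying on the notebook; origin under its centre.
- mug: Bystander: white mug, 80 across, 95 high; origin under its centre.
- stapler: Bystander: stapler 130 x 34 x 50; origin under its centre.
Things that resemble listed ones, but are neither listed nor needed, are in the scene too. Several things look just like the stand: the one meant starts farthest to the robot's right.

How it is judged:
On the way, in this order (a step that is already met when the one before it is completed fails the run):
1. the key is fully home in the lock, not yet turned (z of key in the frame of keyway between -0.036 and -0.0285 m and horizontal distance between key and keyway below 0.005 m and angle between key's own z axis and vertical below 0.12 rad and value of joint plug below 0.25 rad), for 0.1 s.
2. the key, still fully home, is turned to the stop (z of key in the frame of keyway between -0.036 and -0.0285 m and horizontal distance between key and keyway below 0.005 m and angle between key's own z axis and vertical below 0.12 rad and value of joint plug above 1.25 rad), for 0.2 s.
At the end, for the whole second after the job is handed in: Rectangular-headed key in the lock, tip 28.5 mm or more below the face, within 5 mm of the axis, upright within 0.12 rad; plug beyond 1.25 rad; fingers grip the key with over 2 N; round-headed key still down in its slot (4 mm); no bystander moved 30 mm (all of step 2 and contact force between the fingers and key above 2 N and z of other_key in the frame of stand below 0.014 m and distance of each of phone, glass, carafe, notebook, pen, mug, stapler from where it was at the start of the episode below 0.03 m); the arm keeps its last pose, push and grip.
It fails at once if a bystander is knocked or moved away (30 mm) (distance of any of phone, glass, carafe, notebook, pen, mug, stapler from where it was at the start of the episode above 0.03 m).
It fails at once if the round-headed key is drawn out of the stand (20 mm) (distance of other_key from where it was at the start of the episode above 0.02 m).
It also fails if it takes over 54 s, if anything falls off the work surface, if the arm or the gripper's body presses on something with over 40 N, if the wrist force passes 120 N, or if a joint passes its speed limit or range.

## Robot

A 6-joint arm with a two-finger parallel gripper is mounted at the origin on the work surface. World frame = base frame: x ahead of the robot, y to its left, z up, the work surface at z = 0. Lengths are in m, angles in rad, forces in N, time in s.
With the tool pointing down it reaches from about 0.35 to 0.775 m from the base axis. Payload 5.5 kg.
Tool frame: the origin (TCP) lies at the very end of the fingers, on their centre line; the grasp point (between the pads) lies 19 mm behind it; z points along the fingers, y is the line along which they close (so a half turn about z gives the same grasp; the last joint's range is limited). The gripper opens to 85 mm and grips with 20 to 120 N. Pads are 22 mm wide; open, the fingers measure 114 mm over their backs; the gripper's body (76 mm by 85 mm) begins 54 mm behind the grasp point. The pads swing forward as they close: fully open they stand 13 mm farther back than shut.
Start: joints at [-0.14, 0.313, 0.046, 1.304, 0, 1.431], TCP at [0.575, -0, 0.231] pointing down, gripper open.
Joint ranges: [-2.76, 2.76], [-0.86, 1.69], [-1.03, 1.26], [-2.2, 2.34], [-1.47, 1.5], [-3.14, 3.14]. Speed limits (rad/s): [2.57, 2.57, 3.14, 3.14, 3.14, 3.14].

## Interface

Orientations are given as a unit quaternion [w, x, y, z].
In Python, from workcell import env, imaging, ticket gives the robot as it stands. The module is installed in compiled form; this text tells all that it offers.
- The arm moves only by the tool apply_moves, never from a script. Its argument "rows" is a list of rows, each an object with "xyz": the shift along the tool's x, y, z in mm, a list of three; "turn": the turn, a rotation vector about the tool's x, y, z in rad, a list of three; "grip": the opening, from 0 (shut) to 1 (fully open). A call has 1 to 12 rows; each row is the pose to reach, as a shift and turn from the pose commanded when the call began, along the tool's axes at that moment; what a row does not reach only later rows make up. A row lasts 1/12 s, in which the tool goes at most 41.7 mm and 7.16 degrees, less where a joint would pass 70% of its speed; a pose out of reach is approached as far as the arm can. A call with a gripper value outside its range is refused whole. The fingers move at their own pace and stop on an object; "force" is the grip in N (left out, the last holds). Time passes only in rows, so rows that repeat a pose let the fingers close. It gives the time, the measured TCP pose, the force, the opening and the grip force at its end, in the units of the state.
- env.get_state(): the state, without advancing time (a new reading comes with each control period).
- imaging.read_camera(name): name is "scene" or "side" or "wrist"; returns a dict with "color" (420x560x3 uint8, blue, green, red), "z_map" (420x560 float32, m along the optical axis (not along the pixel's ray), 0 where there is no reading), "camera_matrix" (3x3 intrinsics, pixels), "view" (4x4, takes a point from world to camera coordinates). Camera axes: x right, y down, z forward; pixel columns grow to the right and rows downward; lengths in m; the calibration is good to about 2 mm. A picture is of the moment at which its call begins.
- ticket.hand_in(): hands the job in; it is judged then, once.
The state is a dict: "clock": time; "joint_pos": joint angles; "qvel": joint speeds; "tau": joint torques, N m; "tcp_pos": TCP position; "orientation": TCP orientation; "wrist_force": force on the tool from outside, world axes, zero at the start; "ft_torque": the same for the moment, N m; "finger_gap": finger opening in m; "grip_force": force on a finger pad.
Only numpy, scipy, OpenCV 4.12 (cv2) and the standard library are available. Lean on these libraries where they do the work, as an engineer would, in place of code of your own. Each camera call takes 0.05 s, during which the arm holds its last target. There are 200 camera calls.

## Working session

There is one attempt and no reset: what is moved stays moved. The work goes in short steps, Python scripts to look and compute and a tool call to move; the robot and the scene stay as the last step left them, time stands still between calls to the robot, and variables do not carry over. Pictures are saved under pics/ and viewed, at most 10 in all, crops included, and the job is handed in when it is done.

Besides the shell and the picture viewer there is one more tool, called after "Request:" in YAML: its name, and indented under it one key for each argument. apply_moves: Moves the arm, as the interface text tells. Its arguments: {"type":"object","properties":{"rows":{"type":"array"},"force":{"type":"number"}},"required":["rows"]}

```bash
mkdir -p pics; cat > h.py <<'E'
import numpy as np, cv2
from workcell import env, imaging, ticket
def cam(n):
    d=imaging.read_camera(n); np.savez(f'{n}.npz',**d); return d
def cloud(d):
    K=d['camera_matrix'];z=d['z_map'];v,u=np.indices(z.shape)
    p=np.stack([(u-K[0,2])/K[0,0]*z,(v-K[1,2])/K[1,1]*z,z],-1)
    T=np.linalg.inv(d['view']); return p@T[:3,:3].T+T[:3,3]
def ray(d,uv,h):
    K=d['camera_matrix'];T=np.linalg.inv(d['view'])
    uv=np.atleast_2d(uv).astype(float)
    r=np.c_[(uv[:,0]-K[0,2])/K[0,0],(uv[:,1]-K[1,2])/K[1,1],np.ones(len(uv))]@T[:3,:3].T
    o=T[:3,3]; return o+r*((h-o[2])/r[:,2])[:,None]
E
python3 - <<'E'
from h import *
for n in ['scene','side','wrist']:
    d=cam(n); cv2.imwrite(f'pics/{n}0.png',d['color']); print(n,np.linalg.inv(d['view'])[:3].round(3).tolist(),d['camera_matrix'][0,0])
print(env.get_state())
E
```

```text
scene [[0.195, 0.639, -0.744, 1.674], [0.981, -0.143, 0.134, -0.202], [-0.02, -0.756, -0.655, 1.066]] 492.09408060434646
side [[0.679, -0.453, 0.578, -0.161], [-0.734, -0.395, 0.552, -0.678], [-0.022, -0.799, -0.6, 0.817]] 489.88074086645827
wrist [[1.0, 0.0, -0.001, 0.575], [-0.0, -0.947, -0.32, 0.083], [-0.001, 0.32, -0.947, 0.373]] 318.79901669220635
{'clock': 0.15, 'joint_pos': array([-1.39614769e-01,  3.13829141e-01,  4.52694495e-02,  1.30356940e+00,
       -1.70039861e-05,  1.43121265e+00]), 'qvel': array([-0.00152195, -0.00072544,  0.00204898, -0.00025115, -0.00026684,
        0.00146218]), 'tau': array([ 1.76330479e-03, -4.81067133e+01,  2.98815805e+01,  1.39078675e-02,
       -1.10673584e-04, -5.56924022e-05]), 'tcp_pos': array([5.74644648e-01, 2.66617387e-05, 2.30625057e-01]), 'orientation': array([-5.27068265e-04,  7.07117613e-01,  7.07095635e-01, -4.07842699e-04]), 'wrist_force': array([ 0.48433275, -0.01330146, -0.32002946]), 'ft_torque': array([ 0.0011983 ,  0.03868109, -0.03264641]), 'grip_force': 0.0, 'finger_gap': 0.08554788690972641}
```

View pics/scene0.png

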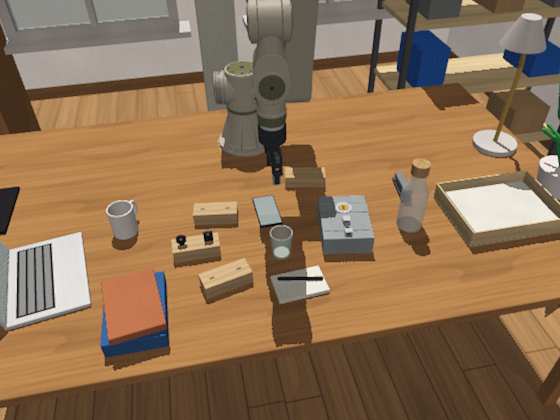

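View pics/side0.png

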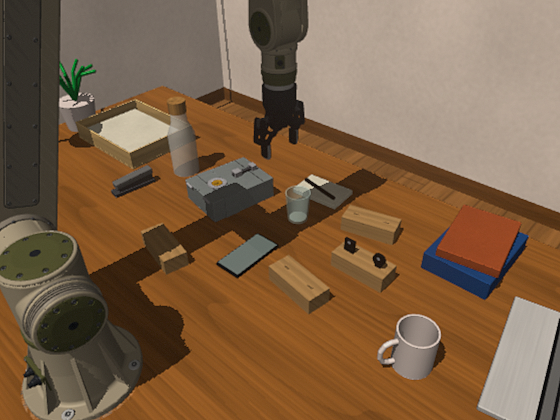

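The stand with keys is the wooden block at scene (196,248) and side (363,262). Its heads show at side (350,245), apparently rectangular, and (379,261), apparently a ring. The lock box is at scene (345,222), with the brass plug at about (344,208). Next I'll measure these.

```bash
python3 - <<'E'
from h import *
ims=[]
for n,c in [('scene',(150,215,240,275)),('side',(320,225,405,295)),('scene',(310,185,385,255)),('side',(180,150,280,220))]:
    d=dict(np.load(n+'.npz')); P=cloud(d)
    x0,y0,x1,y1=c; ims.append(cv2.resize(d['color'][y0:y1,x0:x1],(390,290),interpolation=cv2.INTER_CUBIC))
cv2.imwrite('pics/crops.png',np.vstack([np.hstack(ims[:2]),np.hstack(ims[2:])]))
for n in ['scene','side']:
    d=dict(np.load(n+'.npz')); P=cloud(d); hsv=cv2.cvtColor(d['color'],cv2.COLOR_BGR2HSV)
    Z=P[...,2]
    # stand tops: z 0.036-0.048
    m=((Z>.037)&(Z<.047)&(P[...,0]>.3)&(P[...,0]<.95)&(P[...,1]<0)).astype(np.uint8)
    k,l,s,ce=cv2.connectedComponentsWithStats(m)
    for i in range(1,k):
        if s[i,4]>150:
            q=P[l==i][:,:2]; r=cv2.minAreaRect((q*1000).astype(np.float32)); print(n,'top42',s[i,4],ce[i].round(),r)
    m=((Z>.0595)&(Z<.0705)&(P[...,0]>.3)&(P[...,0]<.95)&(abs(P[...,1]-.1)<.25)).astype(np.uint8)
    k,l,s,ce=cv2.connectedComponentsWithStats(m)
    for i in range(1,k):
        if s[i,4]>300:
            q=P[l==i][:,:2]; r=cv2.minAreaRect((q*1000).astype(np.float32)); print(n,'lid',s[i,4],ce[i].round(),r)
            mm=(l==i)&(hsv[...,1]>70)&(hsv[...,0]<35)&(hsv[...,2]>60); q=P[mm]; print('brass',len(q),cv2.minAreaRect((q[:,:2]*1000).astype(np.float32)) if len(q)>3 else '',np.median(q,0))
    m=((Z>.055)&(Z<.12)&(P[...,0]>.3)&(P[...,0]<.95)&(P[...,1]<-.1)&(hsv[...,2]<70)).astype(np.uint8)
    k,l,s,ce=cv2.connectedComponentsWithStats(m)
    for i in range(1,k):
        if s[i,4]>10: q=P[l==i]; print(n,'head',s[i],ce[i].round(),np.median(q,0).round(4),q.min(0).round(3),q.max(0).round(3))
E
```

```text
scene top42 538 [215. 209.] ((442.9169616699219, -168.4927978515625), (140.48670959472656, 73.75028991699219), 81.30498504638672)
scene top42 529 [196. 244.] ((587.301025390625, -243.10208129882812), (67.78273010253906, 140.09957885742188), 0.7297439575195312)
scene top42 189 [  2. 283.] ((619.5634765625, -784.8638916015625), (305.9090270996094, 9.517026901245117), 9.287525177001953)
scene top42 820 [225. 273.] ((728.552978515625, -170.66058349609375), (66.6767349243164, 140.67567443847656), 13.96711540222168)
scene top42 174 [135. 342.] ((909.0817260742188, -417.57073974609375), (16.900373458862305, 159.56666564941406), 5.068778038024902)
scene lid 1843 [345. 218.] ((595.5991821289062, 217.38059997558594), (150.09881591796875, 206.05056762695312), 79.45603942871094)
brass 51 ((568.6950073242188, 271.5016174316406), (247.09405517578125, 116.18992614746094), 25.21038246154785) [0.55174131 0.22596817 0.06677055]
scene head [204 231   8   9  51] [207. 235.] [ 0.5909 -0.2052  0.0689] [ 0.586 -0.217  0.055] [ 0.599 -0.193  0.083]
scene head [176 235  10   8  49] [181. 239.] [ 0.5912 -0.28
[... 487 characters left out ...]
75, -170.702392578125), (143.6363983154297, 63.611637115478516), 80.01060485839844)
side lid 2006 [227. 181.] ((590.0760498046875, 215.66932678222656), (157.58535766601562, 206.8232879638672), 79.08088684082031)
brass 57 ((612.979248046875, 198.623046875), (124.36092376708984, 154.54998779296875), 80.16071319580078) [0.55564832 0.224612   0.06549327]
side head [345 237  11  14  96] [350. 243.] [ 0.5835 -0.2073  0.0682] [ 0.579 -0.22   0.055] [ 0.591 -0.191  0.081]
side head [502 238  14  31  31] [508. 253.] [ 0.7926 -0.4927  0.0704] [ 0.73  -0.502  0.056] [ 0.861 -0.483  0.075]
side head [373 253  13  13 101] [379. 259.] [ 0.5839 -0.2884  0.0681] [ 0.579 -0.3    0.055] [ 0.593 -0.27   0.082]
```

View pics/crops.png

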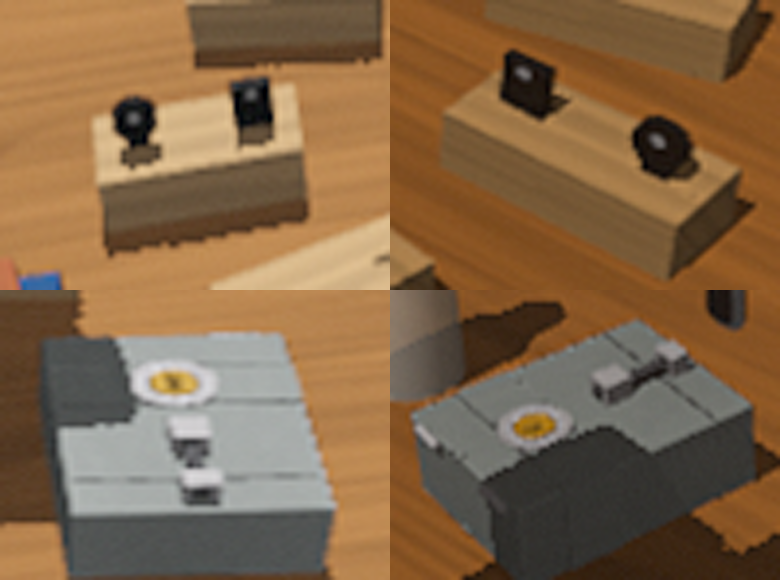

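Rectangular key: (0.587, -0.206), and the stand's yaw is about 1°. Lock: about (0.553, 0.225), with the box yaw at about -11°. I'll look at the keyway from close by first.

Request:
apply_moves:
  rows:
    - {"xyz":[40,-4,0],"turn":[0,0,0],"grip":1}
    - {"xyz":[80,-8,10],"turn":[0,0,0],"grip":1}
    - {"xyz":[120,-12,20],"turn":[0,0,0],"grip":1}
    - {"xyz":[160,-16,30],"turn":[0,0,0],"grip":1}
    - {"xyz":[200,-20,40],"turn":[0,0,0],"grip":1}
    - {"xyz":[225,-22,50],"turn":[0,0,0],"grip":1}
    - {"xyz":[225,-22,50],"turn":[0,0,0],"grip":1}
    - {"xyz":[225,-22,50],"turn":[0,0,0],"grip":1}
    - {"xyz":[225,-22,50],"turn":[0,0,0],"grip":1}

```text
clock: 0.9
tcp_pos: [0.553, 0.2246, 0.1812]
orientation: [0.0, 0.707, 0.707, -0.0]
wrist_force: [0.3, 0.2, -0.2]
finger_gap: 0.0855
grip_force: 0.0
```

```bash
python3 - <<'E'
from h import *
d=cam('wrist'); cv2.imwrite('pics/w1.png',d['color']); np.savez('lockview.npz',**d)
hsv=cv2.cvtColor(d['color'],cv2.COLOR_BGR2HSV)
P=cloud(d); Z=P[...,2]
m=((hsv[...,1]>90)&(hsv[...,0]>14)&(hsv[...,0]<35)&(hsv[...,2]>60)&(Z>.05)&(Z<.08)).astype(np.uint8)
k,l,s,c=cv2.connectedComponentsWithStats(m)
for i in range(1,k):
    if s[i,4]>30: print(s[i],c[i],ray(d,c[i],.067))
print(env.get_state()['tcp_pos'],env.get_state()['joint_pos'])
E
```

```text
[268 192  35  34 900] [284.62444444 208.5       ] [[0.55508809 0.22493143 0.067     ]]
[0.55337539 0.22410305 0.18160125] [ 2.50616655e-01  3.73199196e-01  9.50435886e-03  1.20680698e+00
 -4.52595368e-04  1.82230947e+00]
```

View pics/w1.png

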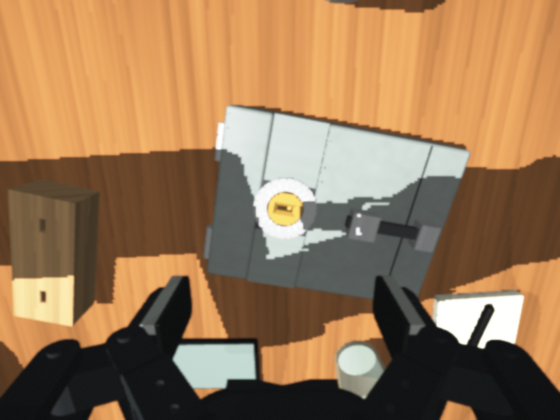

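The wrist view shows the brass plug at (285,208), and its slot runs roughly along the box's x axis. I'll measure the slot's angle and centre, and the box edges.

```bash
python3 - <<'E'
from h import *
d=dict(np.load('lockview.npz')); g=cv2.cvtColor(d['color'],cv2.COLOR_BGR2GRAY)
print(g[200:217,272:300])
v,u=np.mgrid[198:220,272:299]; w=np.clip(110-g[198:220,272:299].astype(float),0,None)*((u-284.6)**2+(v-208.5)**2<12**2)
for h in (.067,):
    q=ray(d,np.c_[u.ravel(),v.ravel()],h)[:,:2]; ww=w.ravel(); c=(q*ww[:,None]).sum(0)/ww.sum(); C=np.cov(q.T,aweights=ww+1e-9); e,V=np.linalg.eigh(C)
    print('slot',c,np.degrees(np.arctan2(V[1,1],V[0,1])),np.sqrt(e))
# plane edges of lid top
P=cloud(d); m=((P[...,2]>.055)&(P[...,2]<.075)).astype(np.uint8); k,l,s,ce=cv2.connectedComponentsWithStats(m); i=1+np.argmax(s[1:,4])
r=cv2.minAreaRect((P[l==i][:,:2]*1000).astype(np.float32)); print('lid',r)
mm=(l==i)&(d['color'].min(2)>225); print('median lid z',np.median(P[l==i][:,2]))
E
```

```text
[[222 223 222 222 222 222 222 222 222 223 223 223 223 222 222 222 222 222
  223 222 222 222 221 221 221 219 211 197]
 [224 222 219 215 214 216 218 220 221 221 222 221 222 222 222 222 222 222
  222 222 222 222 222 221 222 221 216 206]
 [224 221 209 197 196 200 205 210 211 213 215 217 219 220 221 221 221 222
  222 222 222 221 222 222 221 221 221 215]
 [222 217 199 177 174 181 188 191 193 196 198 203 206 210 212 215 216 217
  219 219 220 221 221 221 221 221 221 217]
 [221 214 192 163 153 157 162 166 169 173 176 182 187 191 194 199 203 207
  209 210 213 214 215 217 219 221 221 217]
 [221 210 186 155 138 132 128 128 133 138 144 150 158 163 170 184 194 198
  197 196 197 201 205 211 215 218 217 210]
 [219 206 179 150 133 118  99  93  96  99 103 108 115 123 143 178 203 210
  203 192 188 194 203 210 216 219 213 194]
 [217 200 170 147 132 112  88  79  79  78  79  80  83  90 126 184 218 225
  216 193 184 197 210 217 220 220 213 185]
 [217 196 164 143 132 115  95  87  83  81  79  76  77  84 121 185 222 227
  214 187 182 202 217 221 222 221 213 184]
 [215 191 160 146 147 141 128 120 112 105  99  
[... 398 characters left out ...]
1 222 222 221 213 183]
 [215 207 203 203 202 198 196 196 195 194 194 193 192 190 190 190 189 189
  187 190 200 213 220 221 222 221 213 183]
 [221 218 217 217 214 210 207 206 205 203 202 200 197 196 195 194 194 193
  192 193 198 209 217 221 221 221 212 183]
 [222 222 222 222 222 220 219 218 217 215 213 211 210 207 205 203 202 200
  197 197 199 205 213 220 221 221 213 182]
 [222 222 223 222 222 222 222 222 221 221 220 220 218 217 217 214 213 211
  209 206 206 207 213 220 222 221 212 182]]
slot [0.55260343 0.22579353] 169.21510262908583 [0.0006963  0.00190614]
lid ((591.4996948242188, 217.51268005371094), (150.2718505859375, 204.87115478515625), 79.674072265625)
median lid z 0.06521531766383604
```

Request:
apply_moves:
  rows:
    - {"xyz":[-40,4,0],"turn":[0,0,0],"grip":1}
    - {"xyz":[-80,8,0],"turn":[0,0,0],"grip":1}
    - {"xyz":[-120,12,0],"turn":[0,0,0],"grip":1}
    - {"xyz":[-160,16,0],"turn":[0,0,0],"grip":1}
    - {"xyz":[-200,20,0],"turn":[0,0,0],"grip":1}
    - {"xyz":[-240,24,0],"turn":[0,0,0],"grip":1}
    - {"xyz":[-280,27,0],"turn":[0,0,0],"grip":1}
    - {"xyz":[-320,30,0],"turn":[0,0,0],"grip":1}
    - {"xyz":[-360,32,0],"turn":[0,0,0],"grip":1}
    - {"xyz":[-400,33,0],"turn":[0,0,0],"grip":1}
    - {"xyz":[-430,34,0],"turn":[0,0,0],"grip":1}
    - {"xyz":[-430,34,0],"turn":[0,0,0],"grip":1}

```text
clock: 1.95
tcp_pos: [0.5865, -0.2132, 0.1818]
orientation: [0.002, 0.71, 0.704, -0.0]
wrist_force: [0.1, 0.6, 0.0]
finger_gap: 0.0854
grip_force: 0.0
```

Request:
apply_moves:
  rows:
    - {"xyz":[0,0,0],"turn":[0,0,0],"grip":1}
    - {"xyz":[0,0,0],"turn":[0,0,0],"grip":1}

```text
clock: 2.12
tcp_pos: [0.5864, -0.2062, 0.1817]
orientation: [0.0, 0.708, 0.706, 0.0]
wrist_force: [-0.3, 0.2, 0.4]
finger_gap: 0.0856
grip_force: 0.0
```

```bash
python3 - <<'E'
from h import *
d=cam('wrist'); cv2.imwrite('pics/w2.png',d['color']); np.savez('keyview.npz',**d)
P=cloud(d); Z=P[...,2]; g=d['color'].max(2)
m=((Z>.06)&(Z<.09)&(P[...,1]<-.17)&(P[...,1]>-.33)&(abs(P[...,0]-.587)<.03)).astype(np.uint8)
k,l,s,c=cv2.connectedComponentsWithStats(m)
for i in range(1,k):
    if s[i,4]>15:
        q=P[l==i]; t=q[q[:,2]>q[:,2].max()-.006]; print(s[i],c[i].round(1),q.min(0).round(4),q.max(0).round(4),'top',t.mean(0).round(4),cv2.minAreaRect((t[:,:2]*1000).astype(np.float32)))
m=((Z>.038)&(Z<.046)&(P[...,1]<-.12)).astype(np.uint8);k,l,s,c=cv2.connectedComponentsWithStats(m)
for i in range(1,k):
    if s[i,4]>1000: print('stand',c[i],cv2.minAreaRect((P[l==i][:,:2]*1000).astype(np.float32)))
print(env.get_state()['tcp_pos'])
E
```

```text
[278 189  11  37 398] [283.  207.1] [ 0.583  -0.2172  0.0602] [ 0.5914 -0.1899  0.0798] top [ 0.5871 -0.203   0.0778] ((587.1852416992188, -203.56019592285156), (27.250743865966797, 8.292726516723633), 89.71066284179688)
[279 271  10  33 321] [283.5 287.3] [ 0.5833 -0.2956  0.0601] [ 0.5917 -0.2684  0.0796] top [ 0.5874 -0.2819  0.0767] ((587.4420166015625, -282.7632141113281), (8.190025329589844, 24.206235885620117), 0.14221340417861938)
stand [120.15838956 166.34675368] ((440.88031005859375, -177.10751342773438), (124.97862243652344, 61.4265251159668), 81.01685333251953)
stand [440.96025988 166.1468327 ] ((729.6721801757812, -176.4849090576172), (61.37322235107422, 130.52362060546875), 14.251296043395996)
stand [282.8276927  230.88148243] ((587.0820922851562, -244.4532012939453), (60.05723190307617, 141.34951782226562), 0.204245463013649)
[ 0.58654464 -0.2052161   0.18167135]
```

View pics/w2.png

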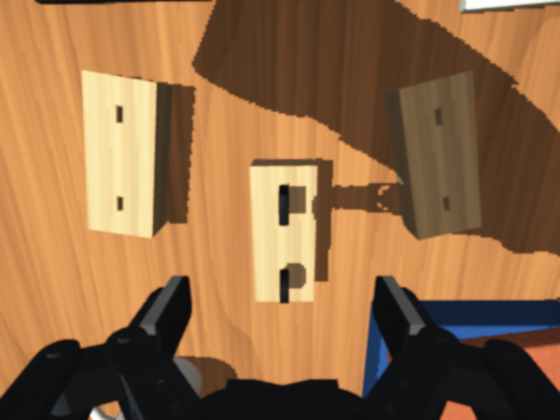

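The wrist view shows the rectangular-headed key at (283,207), with its top at z 0.078 as expected. That puts it at about (0.587, -0.204), yaw about 90°. The round key is at (283,287). I'll descend to the rectangular key and grip it.

Request:
apply_moves:
  rows:
    - {"xyz":[1,0.5,35],"turn":[0,0,0],"grip":0.6}
    - {"xyz":[1,0.5,70],"turn":[0,0,0],"grip":0.6}
    - {"xyz":[1,0.5,100],"turn":[0,0,0],"grip":0.5}
    - {"xyz":[1,0.5,120],"turn":[0,0,0],"grip":0.5}
    - {"xyz":[1,0.5,134],"turn":[0,0,0],"grip":0.5}
    - {"xyz":[1,0.5,134],"turn":[0,0,0],"grip":0.5}
    - {"xyz":[1,0.5,134],"turn":[0,0,0],"grip":0.5}
  force: 60

```text
clock: 2.75
tcp_pos: [0.5871, -0.2025, 0.0471]
orientation: [-0.001, 0.707, 0.708, -0.0]
wrist_force: [0.6, -0.0, 0.4]
finger_gap: 0.0428
grip_force: 0.0
```

Request:
apply_moves:
  rows:
    - {"xyz":[0,0,0],"turn":[0,0,0],"grip":0.2}
    - {"xyz":[0,0,0],"turn":[0,0,0],"grip":0}
    - {"xyz":[0,0,0],"turn":[0,0,0],"grip":0}
    - {"xyz":[0,0,0],"turn":[0,0,0],"grip":0}
    - {"xyz":[0,0,0],"turn":[0,0,0],"grip":0}
    - {"xyz":[0,0,0],"turn":[0,0,0],"grip":0}
    - {"xyz":[0,0,0],"turn":[0,0,0],"grip":0}
    - {"xyz":[0,0,0],"turn":[0,0,0],"grip":0}
    - {"xyz":[0,0,0],"turn":[0,0,0],"grip":0}
    - {"xyz":[0,0,0],"turn":[0,0,0],"grip":0}
  force: 60

```text
clock: 3.58
tcp_pos: [0.5884, -0.2043, 0.0492]
orientation: [0.001, 0.707, 0.707, 0.001]
wrist_force: [-0.3, 0.8, 6.5]
finger_gap: 0.0079
grip_force: 59.0
```

Request:
apply_moves:
  rows:
    - {"xyz":[0,0,-5],"turn":[0,0,0],"grip":0}
    - {"xyz":[0,0,-12],"turn":[0,0,0],"grip":0}
    - {"xyz":[0,0,-22],"turn":[0,0,0],"grip":0}
    - {"xyz":[0,0,-35],"turn":[0,0,0],"grip":0}
    - {"xyz":[0,0,-55],"turn":[0,0,0],"grip":0}
    - {"xyz":[0,0,-80],"turn":[0,0,0],"grip":0}
    - {"xyz":[0,0,-110],"turn":[0,0,0],"grip":0}
    - {"xyz":[0,0,-130],"turn":[0,0,0],"grip":0}
    - {"xyz":[0,0,-130],"turn":[0,0,0],"grip":0}

```text
clock: 4.33
tcp_pos: [0.5902, -0.2053, 0.1839]
orientation: [0.005, 0.707, 0.707, 0.002]
wrist_force: [0.8, -0.8, -0.1]
finger_gap: 0.0083
grip_force: 58.4
```

```bash
python3 - <<'E'
from h import *
s=[env.get_state()]
a=cam('scene');b=cam('side');c=cam('wrist')
t=env.get_state()['tcp_pos'];print(t)
ims=[]
for n,d in (('scene',a),('side',b)):
    p=d['view']@np.r_[t,1]; p=d['camera_matrix']@p[:3]; u,v=(p[:2]/p[2]).astype(int); print(n,u,v)
    ims.append(cv2.resize(d['color'][v-50:v+50,u-65:u+65],(390,300),interpolation=cv2.INTER_CUBIC))
cv2.imwrite('pics/held.png',np.vstack([np.hstack(ims),cv2.resize(c['color'][200:,:],(780,300))]))
E
```

```text
[ 0.58751402 -0.20405598  0.17759834]
scene 203 205
side 353 204
```

View pics/held.png

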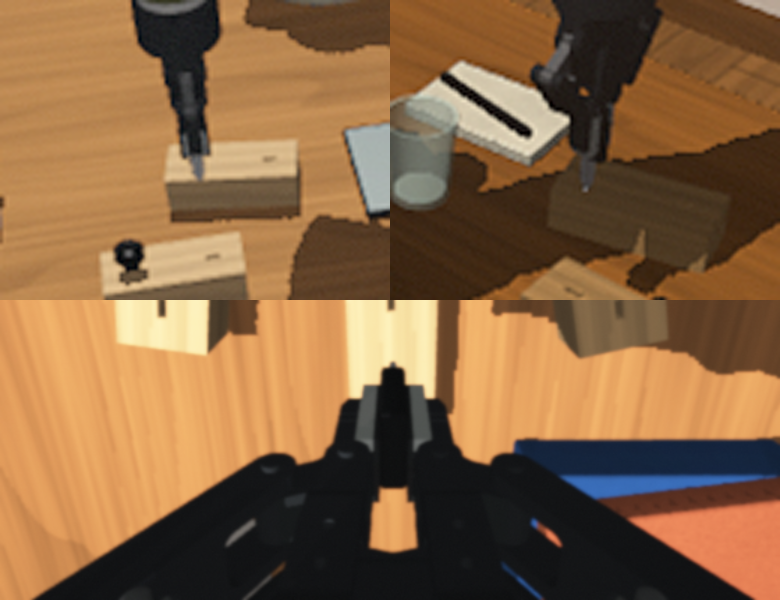

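The rectangular key is held upright, with its tip at about scene (204,214) and side (353,217). The round key is still in its slot. I'll carry the key to the lock, turning 79° counter-clockwise.

Request:
apply_moves:
  rows:
    - {"xyz":[30,-2,0],"turn":[0,0,-0.116],"grip":0}
    - {"xyz":[68,-5,0],"turn":[0,0,-0.232],"grip":0}
    - {"xyz":[106,-8,0],"turn":[0,0,-0.348],"grip":0}
    - {"xyz":[144,-11,0],"turn":[0,0,-0.464],"grip":0}
    - {"xyz":[182,-14,0],"turn":[0,0,-0.58],"grip":0}
    - {"xyz":[220,-17,0],"turn":[0,0,-0.696],"grip":0}
    - {"xyz":[258,-20,0],"turn":[0,0,-0.812],"grip":0}
    - {"xyz":[296,-23,0],"turn":[0,0,-0.928],"grip":0}
    - {"xyz":[334,-26,0],"turn":[0,0,-1.044],"grip":0}
    - {"xyz":[372,-29,0],"turn":[0,0,-1.16],"grip":0}
    - {"xyz":[405,-31,0],"turn":[0,0,-1.276],"grip":0}
    - {"xyz":[429,-32,0],"turn":[0,0,-1.386],"grip":0}

```text
clock: 5.48
tcp_pos: [0.5537, 0.2277, 0.1756]
orientation: [-0.001, 0.088, 0.996, -0.0]
wrist_force: [-0.0, -0.4, -0.6]
finger_gap: 0.0081
grip_force: 58.4
```

Request:
apply_moves:
  rows:
    - {"xyz":[0,0,0],"turn":[0,0,0],"grip":0}
    - {"xyz":[0,0,0],"turn":[0,0,0],"grip":0}
    - {"xyz":[0,0,0],"turn":[0,0,0],"grip":0}
    - {"xyz":[0,0,0],"turn":[0,0,0],"grip":0}

```text
clock: 5.82
tcp_pos: [0.5553, 0.2238, 0.1766]
orientation: [-0.001, 0.093, 0.996, -0.0]
wrist_force: [-0.1, -0.4, -0.5]
finger_gap: 0.0078
grip_force: 58.5
```

```bash
python3 - <<'E'
from h import *
c=cam('wrist');np.savez('w3.npz',**c);a=cam('scene');b=cam('side')
s=env.get_state();t=s['tcp_pos'];print(t,s['orientation'],s['joint_pos'])
ims=[]
for n,d in (('scene',a),('side',b)):
    p=d['view']@np.r_[t-[0,0,.06],1]; p=d['camera_matrix']@p[:3]; u,v=(p[:2]/p[2]).astype(int); print(n,u-50,v-38)
    ims.append(cv2.resize(d['color'][v-38:v+38,u-50:u+50],(390,300),interpolation=cv2.INTER_CUBIC))
cv2.imwrite('pics/over.png',np.vstack([np.hstack(ims),cv2.resize(c['color'][160:310,180:400],(780,300),interpolation=cv2.INTER_CUBIC)]))
E
```

```text
[0.55575329 0.22372509 0.17723581] [-5.00610789e-05  9.34362074e-02  9.95625261e-01 -1.07411908e-04] [ 2.48863404e-01  3.79472230e-01  7.89407427e-03  1.19938461e+00
 -1.68731735e-04  4.36008818e-01]
scene 294 156
side 165 128
```

View pics/over.png

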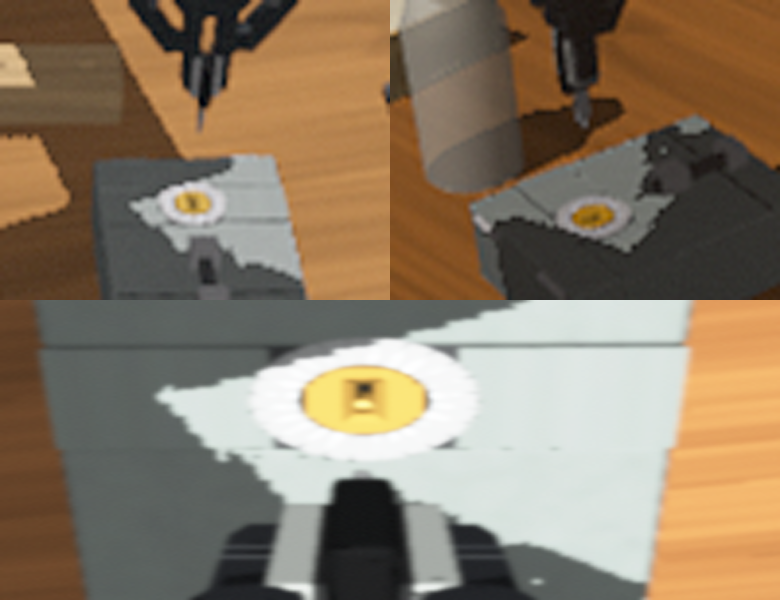

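The key sits over the lock. In the wrist crop the key and slot are laterally in line (x≈363), and the slot centre is at about (364,399), which is full-image (283,209). I'll compare the plug and tip in both views.

```bash
python3 - <<'E'
from h import *
t=env.get_state()['tcp_pos']
D={n:dict(np.load(f)) for n,f in (('scene','scene.npz'),('side','side.npz'),('wrist','w3.npz'))}
B={}
for n,d in D.items():
    hsv=cv2.cvtColor(d['color'],cv2.COLOR_BGR2HSV);P=cloud(d)
    m=((hsv[...,1]>90)&(hsv[...,0]>14)&(hsv[...,0]<35)&(hsv[...,2]>60)&(abs(P[...,2]-.067)<.012)&(np.hypot(P[...,0]-.555,P[...,1]-.225)<.03)).astype(np.uint8)
    k=cv2.findContours(m,0,2)[0]; k=max(k,key=cv2.contourArea); e=cv2.fitEllipse(cv2.convexHull(k)); B[n]=e[0]
    print(n,np.round(e[0],1),np.round(e[1],1),ray(d,e[0],.067).round(4))
Pm=lambda n:D[n]['camera_matrix']@D[n]['view'][:3]
def tri(a,b):
    X=cv2.triangulatePoints(Pm('scene'),Pm('side'),np.array(a,float),np.array(b,float)); return (X[:3]/X[3]).ravel().round(4)
print('tip',tri((345.5,188.9),(214.5,160.4)),'plug',tri(B['scene'],B['side']),t)
print('wrist slot',ray(D['wrist'],(282.7,209.5),.067))
E
```

```text
scene [343.1 206.9] [5.2 8.7] [[0.5538 0.2245 0.067 ]]
side [216.7 182.3] [ 5.7 10.3] [[0.5541 0.2233 0.067 ]]
wrist [282.3 209.5] [33.5 35.1] [[0.5546 0.2245 0.067 ]]
tip [0.5551 0.2253 0.1378] plug [0.5543 0.2241 0.067 ] [0.55575329 0.22372509 0.17723581]
wrist slot [[0.55467617 0.22485768 0.067     ]]
```

Request:
apply_moves:
  rows:
    - {"xyz":[0,0,25],"turn":[0,0,0],"grip":0}
    - {"xyz":[0,0,50],"turn":[0,0,0],"grip":0}
    - {"xyz":[0,0,62],"turn":[0,0,0],"grip":0}
    - {"xyz":[0,0,66],"turn":[0,0,0],"grip":0}
    - {"xyz":[0,0,68],"turn":[0,0,0],"grip":0}
    - {"xyz":[0,0,70],"turn":[0,0,0],"grip":0}
    - {"xyz":[0,0,72],"turn":[0,0,0],"grip":0}
    - {"xyz":[0,0,74],"turn":[0,0,0],"grip":0}
    - {"xyz":[0,0,76],"turn":[0,0,0],"grip":0}
    - {"xyz":[0,0,78],"turn":[0,0,0],"grip":0}
    - {"xyz":[0,0,78],"turn":[0,0,0],"grip":0}
    - {"xyz":[0,0,78],"turn":[0,0,0],"grip":0}

```text
clock: 6.97
tcp_pos: [0.5555, 0.2249, 0.0993]
orientation: [0.0, 0.092, 0.996, -0.0]
wrist_force: [0.1, -0.4, -0.5]
finger_gap: 0.0082
grip_force: 58.5
```

It entered freely, with the tip about 7 mm in. Now I'll push on with small wiggles.

Request:
apply_moves:
  rows:
    - {"xyz":[0,0,3],"turn":[0,0,0.06],"grip":0}
    - {"xyz":[0,0,5],"turn":[0,0,-0.06],"grip":0}
    - {"xyz":[0,0,7],"turn":[0,0,0.06],"grip":0}
    - {"xyz":[0,0,9],"turn":[0,0,-0.06],"grip":0}
    - {"xyz":[0,0,11],"turn":[0,0,0.06],"grip":0}
    - {"xyz":[0,0,13],"turn":[0,0,-0.06],"grip":0}
    - {"xyz":[0,0,15],"turn":[0,0,0.06],"grip":0}
    - {"xyz":[0,0,17],"turn":[0,0,-0.06],"grip":0}
    - {"xyz":[0,0,18],"turn":[0,0,0.06],"grip":0}
    - {"xyz":[0,0,19],"turn":[0,0,-0.06],"grip":0}
    - {"xyz":[0,0,20],"turn":[0,0,0.06],"grip":0}
    - {"xyz":[0,0,20],"turn":[0,0,0],"grip":0}

```text
clock: 7.97
tcp_pos: [0.5558, 0.2246, 0.0805]
orientation: [0.001, 0.095, 0.995, -0.0]
wrist_force: [-1.8, -2.2, 3.3]
finger_gap: 0.0083
grip_force: 59.2
```

Request:
apply_moves:
  rows:
    - {"xyz":[0,0,1],"turn":[0,0,0.06],"grip":0}
    - {"xyz":[0,0,2],"turn":[0,0,-0.06],"grip":0}
    - {"xyz":[0,0,3],"turn":[0,0,0.06],"grip":0}
    - {"xyz":[0,0,4],"turn":[0,0,-0.06],"grip":0}
    - {"xyz":[0,0,5],"turn":[0,0,0.06],"grip":0}
    - {"xyz":[0,0,6],"turn":[0,0,-0.06],"grip":0}
    - {"xyz":[0,0,7],"turn":[0,0,0.06],"grip":0}
    - {"xyz":[0,0,8],"turn":[0,0,-0.06],"grip":0}
    - {"xyz":[0,0,9],"turn":[0,0,0.06],"grip":0}
    - {"xyz":[0,0,9],"turn":[0,0,-0.06],"grip":0}
    - {"xyz":[0,0,9],"turn":[0,0,0],"grip":0}
    - {"xyz":[0,0,9],"turn":[0,0,0],"grip":0}

```text
clock: 8.97
tcp_pos: [0.5559, 0.2246, 0.0739]
orientation: [0.001, 0.093, 0.996, -0.0]
wrist_force: [-6.8, -4.3, 19.6]
finger_gap: 0.0082
grip_force: 61.6
```

The z height (0.074) and the 20 N reaction both suggest it is home. I'll ease the sideways load, then check by picture.

Request:
apply_moves:
  rows:
    - {"xyz":[1,-1,0],"turn":[0,0,0.05],"grip":0}
    - {"xyz":[1,-1,0],"turn":[0,0,-0.05],"grip":0}
    - {"xyz":[1,-1,0],"turn":[0,0,0.05],"grip":0}
    - {"xyz":[1,-1,0],"turn":[0,0,-0.05],"grip":0}
    - {"xyz":[1,-1,0],"turn":[0,0,0],"grip":0}
    - {"xyz":[1,-1,0],"turn":[0,0,0],"grip":0}
  force: 90

```text
clock: 9.47
tcp_pos: [0.5558, 0.2245, 0.074]
orientation: [0.002, 0.093, 0.996, 0.001]
wrist_force: [-5.0, -1.5, 17.6]
finger_gap: 0.0074
grip_force: 89.7
```

```bash
python3 - <<'E'
from h import *
a=cam('scene');b=cam('side');c=cam('wrist')
s=env.get_state();t=s['tcp_pos'];print(t,s['wrist_force'],s['ft_torque'],s['joint_pos'][5])
ims=[]
for n,d in (('scene',a),('side',b)):
    p=d['view']@np.r_[t,1]; p=d['camera_matrix']@p[:3]; u,v=(p[:2]/p[2]).astype(int)
    ims.append(cv2.resize(d['color'][v-23:v+23,u-30:u+30],(390,300),interpolation=cv2.INTER_CUBIC))
cv2.imwrite('pics/home.png',np.vstack([np.hstack(ims),cv2.resize(c['color'][160:310,180:400],(780,300),interpolation=cv2.INTER_CUBIC)]))
E
```

```text
[0.55579236 0.22450246 0.0739445 ] [-4.37860011 -1.58737694 17.91561854] [-0.47012524  0.91668066 -0.00276212] 0.4349199177464942
```

View pics/home.png

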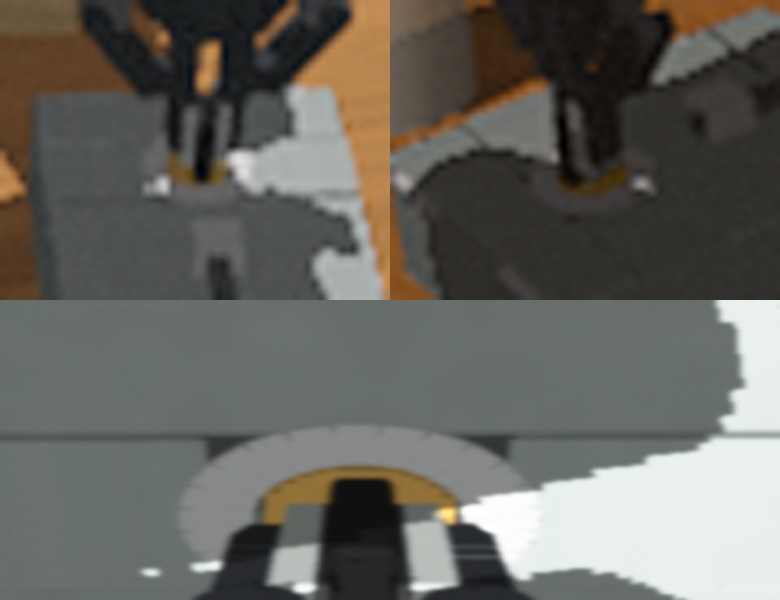

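The pictures show the head sitting on the brass face, in both the scene and wrist crops, so the key is home. Now turning it clockwise, still pressing down.

Request:
apply_moves:
  rows:
    - {"xyz":[1,0,0],"turn":[0,0,0.08],"grip":0}
    - {"xyz":[1,0,0],"turn":[0,0,0.16],"grip":0}
    - {"xyz":[1,0,0],"turn":[0,0,0.24],"grip":0}
    - {"xyz":[1,0,0],"turn":[0,0,0.32],"grip":0}
    - {"xyz":[1,0,0],"turn":[0,0,0.4],"grip":0}
    - {"xyz":[1,0,0],"turn":[0,0,0.48],"grip":0}
    - {"xyz":[1,0,0],"turn":[0,0,0.56],"grip":0}
    - {"xyz":[1,0,0],"turn":[0,0,0.64],"grip":0}
    - {"xyz":[1,0,0],"turn":[0,0,0.72],"grip":0}
    - {"xyz":[1,0,0],"turn":[0,0,0.8],"grip":0}
    - {"xyz":[1,0,0],"turn":[0,0,0.8],"grip":0}

```text
clock: 10.53
tcp_pos: [0.556, 0.224, 0.074]
orientation: [0.003, 0.474, 0.88, 0.001]
wrist_force: [-1.0, -4.2, 15.6]
finger_gap: 0.0076
grip_force: 89.4
```

```bash
python3 - <<'E'
from h import *
s=env.get_state();print(s['tcp_pos'],s['orientation'],s['wrist_force'],s['ft_torque'],s['joint_pos'][5],s['finger_gap'])
E
```

```text
[0.55597581 0.22401537 0.07400114] [0.00299056 0.47443309 0.88028547 0.00133805] [-0.97876592 -4.18121351 15.64028077] [-0.9494488   0.42446209  0.08640629] 1.2388521828332353 0.007624609490795006
```

Request:
apply_moves:
  rows:
    - {"xyz":[-0.5,-0.5,0],"turn":[0,0,0.09],"grip":0}
    - {"xyz":[-0.5,-0.5,0],"turn":[0,0,0.18],"grip":0}
    - {"xyz":[-0.5,-0.5,0],"turn":[0,0,0.27],"grip":0}
    - {"xyz":[-0.5,-0.5,0],"turn":[0,0,0.36],"grip":0}
    - {"xyz":[-0.5,-0.5,0],"turn":[0,0,0.45],"grip":0}
    - {"xyz":[-0.5,-0.5,0],"turn":[0,0,0.54],"grip":0}
    - {"xyz":[-0.5,-0.5,0],"turn":[0,0,0.63],"grip":0}
    - {"xyz":[-0.5,-0.5,0],"turn":[0,0,0.72],"grip":0}
    - {"xyz":[-0.5,-0.5,0],"turn":[0,0,0.81],"grip":0}
    - {"xyz":[-0.5,-0.5,0],"turn":[0,0,0.9],"grip":0}
    - {"xyz":[-0.5,-0.5,0],"turn":[0,0,0.93],"grip":0}
    - {"xyz":[-0.5,-0.5,0],"turn":[0,0,0.93],"grip":0}

```text
clock: 11.53
tcp_pos: [0.5554, 0.2238, 0.074]
orientation: [0.002, 0.818, 0.575, 0.002]
wrist_force: [-3.4, -2.4, 16.4]
finger_gap: 0.0076
grip_force: 89.5
```

```bash
python3 - <<'E'
from h import *
a=cam('scene');b=cam('side');c=cam('wrist')
s=env.get_state();t=s['tcp_pos'];print(s['tcp_pos'],s['orientation'],s['wrist_force'],s['ft_torque'],s['joint_pos'][5],s['finger_gap'])
ims=[]
for n,d in (('scene',a),('side',b)):
    p=d['view']@np.r_[t,1]; p=d['camera_matrix']@p[:3]; u,v=(p[:2]/p[2]).astype(int)
    ims.append(cv2.resize(d['color'][v-38:v+38,u-50:u+50],(390,300),interpolation=cv2.INTER_CUBIC))
cv2.imwrite('pics/turned.png',np.vstack([np.hstack(ims),cv2.resize(c['color'][160:310,180:400],(780,300),interpolation=cv2.INTER_CUBIC)]))
E
```

```text
[0.55540872 0.22383785 0.07401293] [0.00153718 0.81755381 0.57584472 0.00250432] [-2.76557916 -4.16820945 16.32620302] [-0.69259694  0.60713736  0.29000655] 2.16396595875505 0.007374223275861824
```

View pics/turned.png

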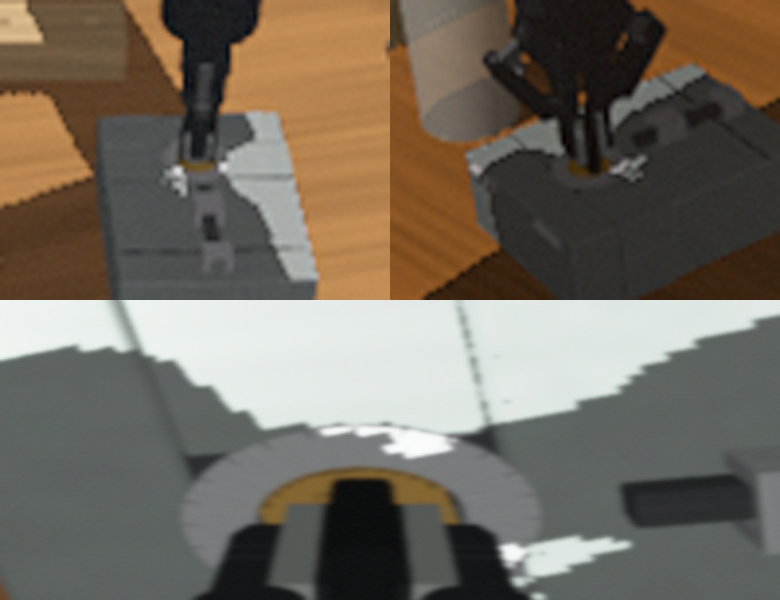

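The bolt is drawn back, with its end protruding toward the plug. The torque of 0.29 N m, above the 0.13 N m spring, shows the plug is at its stop. The head is still on the face under 16 N.

```bash
python3 -c "
from h import *
print(ticket.hand_in())"
```

```text
the job is handed in; nothing more can be done
None
```

The rectangular-headed key is fully home in the lock and turned to its stop, still gripped and pressed down. I handed the job in at about 12 s on the robot's clock; the hand-in gave no verdict back.

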